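# Tip the service lid open and reset the pump relay

## Task

With closed fingertips, gently push up the yellow lip of the dishwasher's service case until the hinged lid tips over its hinge and stays open by itself, without pinching or forcing it. Then press the red reset button inside all the way down and let it come up again. Leave the parts and tools standing around the case where they are.

Things in the scene. Friction and masses are not known exactly. Their poses are not given: they have to be found in the camera images.
- case: White sheet-steel service case, fixed, open on top under its lid: 150 (own x) x 180 (own y) x 75 high, walls and floor 4. Origin: centre of its underside, on the worktop. Own x points from the lip side to the hinge side (the lip faces roughly the robot's right), z up. A low motor lies inside by the hinge (x 28 to 64, up to 42 high).
- lid (a joint): Lid angle in rad: 0 shut, growing as the lip rises and goes back over the hinge; upright at about 1.57; stop at 1.95, leaning back. Hinge nearly frictionless, no spring: below upright it falls shut, beyond it falls open by its own weight. Lid about 0.25 kg: 1 to 2 N upward at the lip lifts it.
- lid_lip (a point): Middle of the lip's front edge, on the lid's underside; 180 from the hinge line, 105 in front of the case's origin when shut. The lid is a flat grey plate 4 thick on the rim; its yellow lip, 100 wide, 4 thick, sticks out level 30 beyond the front wall, with nothing under it down to the worktop. Its x axis points from lip to hinge.
- lid_hinge (a point): Middle of the lid's hinge line: 75 along the case's own +x from its origin, at the height of the lid's underside when shut, 75.5 above the worktop.
- reset (a joint): Travel in m of the red reset button: 0 up, 0.006 fully down; it springs back when let go. Fully down takes 5 N.
- reset_top (a point): Centre of the top face of the round red reset button, diameter 24, on a grey relay block (50 x 55 x 35 high) on the case floor; seen once the lid is open. It is pressed straight down.
- foot: Levelling foot from the appliance, loose, standing on its white disc (diameter 48), steel stud up, 79 high in all. Origin: centre of its underside.
- jar: Jar of screws with red cap, loose, diameter 52, 75 high. Origin: centre of its underside.
- capacitor: Aluminium motor capacitor, loose, standing, diameter 40, 70 high plus two brass tabs of 9. Origin: centre of its underside.
- driver: Orange-handled screwdriver, loose, 180 long, lying on the worktop along its own x, which points to its tip. Origin: midway, on its underside.

How it is judged:
By the outcome, as a careful person would: the job done as asked, in the order asked, and still so for the second after the job is handed in, with the robot touching nothing.
It also fails if it takes over 51 s, if anything falls off the work surface, if the arm or the gripper's body presses on something with over 40 N, if the wrist force passes 120 N, or if a joint passes its speed limit or range.

## Robot

A 6-joint arm with a two-finger parallel gripper is mounted at the origin on the work surface. World frame = base frame: x ahead of the robot, y to its left, z up, the work surface at z = 0. Lengths are in m, angles in rad, forces in N, time in s.
With the tool pointing down it reaches from about 0.4 to 0.925 m from the base axis. Payload 3.4 kg.
Tool frame: the origin (TCP) lies at the very end of the fingers, on their centre line; the grasp point (between the pads) lies r.pinch_z behind it (r.pinch_z is the distance from the TCP to the grasp point, in m); z points along the fingers, y is the direction in which the jaws open and shut (so a half turn about z gives the same grasp; the last joint's range is limited). The gripper opens to 85 mm and grips with 20 to 120 N. Pads are 22 mm wide; open, the fingers measure 114 mm over their backs; the gripper's body (76 mm by 85 mm) begins 54 mm behind the grasp point. The pads swing forward as they close: fully open they stand 13 mm farther back than shut.
Start: joints at [-1.323, 0.307, 1.506, -0, 1.328, -0.073], TCP at [0.181, -0.546, 0.231] pointing down, gripper open.
Joint ranges: [-3.12, 3.12], [-1.05, 2.28], [0.14, 2.33], [-1.42, 4.57], [0.1, 2.73], [-2.68, 2.68]. Speed limits (rad/s): [2.57, 2.57, 3.14, 3.14, 3.14, 3.14].

## Interface

Orientations are given as a rotation vector (axis times angle).
In Python, from bench import r gives the robot as it stands.
- The arm moves only by the tool jog_arm, never from a script. Its argument "deltas" is a list that holds one entry, the list of rows, each a list of 5 numbers: the shift along the tool's x, y, z in mm, then the turn about the tool's z in rad, then the opening, from 0 (shut) to 1 (fully open). A call has 1 to 10 rows; each row shifts and turns the commanded pose from where the row before left it, along the tool's axes as they then stand; what a row does not reach is not made up. A row lasts 1/10 s, in which the tool goes at most 50 mm and 8.59 degrees, less where a joint would pass 70% of its speed; a pose out of reach is approached as far as the arm can. A call with a gripper value outside its range is refused whole. The fingers move at their own pace and stop on an object; "force" is the grip in N (left out, the last holds). Time passes only in rows, so rows that do not move let the fingers close. It gives the time, the measured TCP pose, the force and the opening at its end, in the units of the state.
- r.get_state(): the state, without advancing time (a new reading comes with each control period).
- r.camera(name): name is "scene" or "top"; returns the picture (480x640x3 uint8, red, green, blue); there is no depth.
- r.calibration(name): a dict with "fx", "fy", "cx", "cy" (pixels), "R" (3x3) and "t" (3): a world point X has camera coordinates R X + t. Camera axes: x right, y down, z forward; pixel columns grow to the right and rows downward; lengths in m; the calibration is good to about 2 mm. A picture is of the moment at which its call begins. calibration takes no time and is no camera call.
- r.sign_off(): hands the job in, once; it reports no verdict.
Trained networks look in the newest picture that a camera, given by its name, has taken for a name from the list of things; names that differ only in an ending like _2 or _b are one class to them, and where a whole thing is asked for, a point or a joint stands for the part that bears it (a point fixed in the world has none). Each returns a list of dicts, best first, with "p" (0 to 1); they miss things now and then, are a little off and sometimes report something else, mostly with a low value. They report only what shows in the picture. A call takes as long as a camera call.
- r.search_frame(camera, thing): "rect" ([left, top, right, bottom] in pixels, round what is visible of it).
- r.cut_out(camera, thing): "pixels" (480x640 bool, what is visible of it) and "rect" ([left, top, right, bottom] in pixels, round what is visible of it).
The state is a dict: "time_s": time; "joint_pos": joint angles; "joint_vel": joint speeds; "effort": joint torques, N m; "eef_pos": TCP position; "tool_rot": TCP orientation; "wrist_force": force on the tool from outside, world axes, zero at the start; "moment": the same for the moment, N m; "gripper_width": opening from 0.0 (shut) to 1.0 (fully open).
Only numpy, scipy, OpenCV 4.12 (cv2) and the standard library are available. Lean on these libraries where they do the work, as an engineer would, in place of code of your own. Each camera call takes 0.05 s, during which the arm holds its last target.

## Working session

There is one attempt and no reset: what is moved stays moved. The work goes in short steps, Python scripts to look and compute and a tool call to move; the robot and the scene stay as the last step left them, time stands still between calls to the robot, and variables do not carry over. Pictures are saved under pics/ and viewed, and the job is handed in when it is done.

Besides the shell and the picture viewer there is one more tool, called after "Call:" as a command line: name --argument value ..., lists and objects as JSON in quotes. jog_arm: Moves the arm, as the interface text tells. Its arguments: {"type":"object","properties":{"deltas":{"type":"array"},"force":{"type":"number"}},"required":["deltas"]}

```bash
ls; mkdir -p pics; python3 - <<'E'
from bench import r
import cv2
s=r.get_state();print(s['time_s'],s['eef_pos'],s['tool_rot'],s['wrist_force'],s['gripper_width'],r.pinch_z)
for n in('scene','top'):
    im=r.camera(n);cv2.imwrite(f'pics/{n}0.png',im[:,:,::-1])
    c=r.calibration(n);print(n,c)
    for t in('case','lid_lip','lid','foot','jar','capacitor','driver'):
        print(t,[(d['rect'],round(d['p'],2)) for d in r.search_frame(n,t)[:2]])
print(r.get_state()['time_s'])
E
```

```text
pics
0.0 [ 0.18111646 -0.54503476  0.23038502] [-3.09930179e+00 -5.01430102e-01  2.96572957e-04] [-0.46809662 -0.1286244   0.93881433] 1.0020240558586055 0.0187
scene {'fx': 609.2318779929309, 'fy': 609.2318779929309, 'cx': 312.5703325970378, 'cy': 241.71521061904244, 'R': array([[-0.83739373,  0.54630197,  0.01805265],
       [ 0.43059151,  0.67965211, -0.59385517],
       [-0.33669377, -0.48951728, -0.8043694 ]]), 't': array([ 0.36854576, -0.26588067,  1.22922297])}
case [([178.9, 110.9, 313.5, 227.9], 0.66)]
lid_lip [([180.6, 108.3, 316.4, 201.5], 0.75)]
lid [([179.6, 108.9, 312.0, 202.6], 0.65)]
foot [([340.1, 153.7, 364.7, 195.4], 0.71)]
jar [([308.1, 192.8, 340.8, 242.0], 0.81)]
capacitor [([163.9, 121.7, 188.0, 164.6], 0.9), ([179.4, 108.4, 311.7, 201.9], 0.28)]
driver [([342.4, 213.6, 438.1, 244.2], 0.95)]
top {'fx': 577.9533519437641, 'fy': 577.9533519437641, 'cx': 329.65373911854635, 'cy': 235.2640534759096, 'R': array([[-0.00256993, -0.99985821, -0.01664223],
       [-0.99347848,  0.0044499 , -0.11393292],
       [ 0.11399082,  0.0162409 , -0.99334905]]), 't': array([0.13949594, 0.5546037 , 1.01028745])}
case [([393.0, 190.8, 529.6, 317.6], 0.66)]
lid_lip [([397.1, 188.9, 531.7, 316.9], 0.76)]
lid [([398.5, 189.2, 531.2, 317.2], 0.91)]
foot [([384.8, 329.3, 413.0, 353.3], 0.7)]
jar [([349.1, 269.0, 381.2, 306.5], 0.92)]
capacitor [([507.8, 198.1, 543.0, 227.9], 0.92)]
driver [([296.9, 303.7, 373.6, 371.5], 0.71)]
0.8
```

View pics/scene0.png

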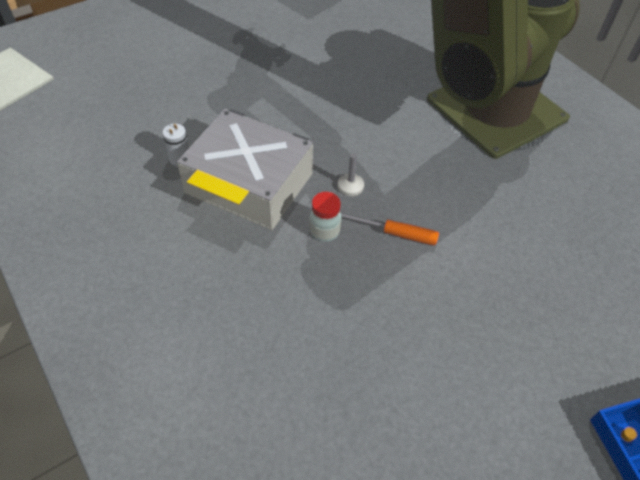

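View pics/top0.png

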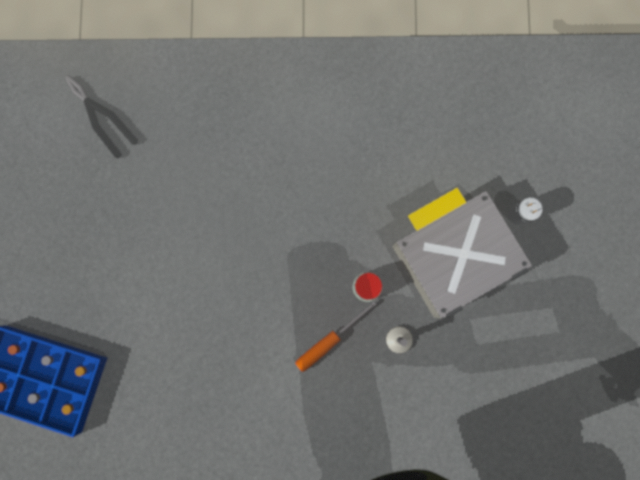

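The top view has the lip at about (437,209), facing away from the robot, and the hinge edge toward the robot. The jar, foot and driver are on the left and the capacitor on the right. Next I'll fit the case pose from the lid and lip outlines.

```bash
cat > h.py <<'E'
import numpy as np, cv2
from bench import r
from scipy.spatial.transform import Rotation as Ro
def ray(n,uv,z):
    c=r.calibration(n);uv=np.atleast_2d(uv).astype(float)
    d=np.c_[(uv[:,0]-c['cx'])/c['fx'],(uv[:,1]-c['cy'])/c['fy'],np.ones(len(uv))]@c['R']
    o=-c['R'].T@c['t']; s=(z-o[2])/d[:,2]
    return o+d*s[:,None]
def proj(n,X):
    c=r.calibration(n);X=np.atleast_2d(X)@c['R'].T+c['t']
    return np.c_[c['fx']*X[:,0]/X[:,2]+c['cx'],c['fy']*X[:,1]/X[:,2]+c['cy']]
E
python3 - <<'E'
from h import *
for n in('top','scene'):
    im=cv2.imread(f'pics/{n}0.png');hsv=cv2.cvtColor(im,cv2.COLOR_BGR2HSV)
    m=cv2.inRange(hsv,(22,150,100),(35,255,255))
    k,l,st,ce=cv2.connectedComponentsWithStats(m);i=1+st[1:,4].argmax()
    pts=np.argwhere(l==i)[:,::-1];W=ray(n,pts,.0795)[:,:2]
    print(n,'lip area',st[i,4]);b=cv2.minAreaRect((W*1000).astype(np.float32));print(b)
    print(cv2.boxPoints(b))
cor=[(396,241),(485,194),(531,266),(440,318)];W=ray('top',cor,.0795);print(W.round(4))
print(ray('scene',[(181,165),(223,110),(313,143),(272,199)],.0795).round(4))
for t in('foot','jar','capacitor','driver'):
    print(t)
    for n in('top','scene'):
        r.camera(n)
        d=r.cut_out(n,t)
        if d:
            q=d[0];print(n,round(q['p'],2),q['rect'])
s=r.get_state();print(s['time_s'],Ro.from_rotvec(s['tool_rot']).as_matrix().round(3))
E
```

```text
top lip area 983
((595.7393798828125, -48.361412048339844), (29.831079483032227, 100.14187622070312), 29.512697219848633)
[[558.0934    -12.134993 ]
 [607.4249    -99.28311  ]
 [633.3854    -84.58783  ]
 [584.05383     2.5602875]]
scene lip area 914
((595.1502685546875, -48.60761260986328), (32.018253326416016, 100.55137634277344), 29.69044303894043)
[[ 556.3407     -12.861952 ]
 [ 606.14514   -100.21236  ]
 [ 633.95984    -84.35327  ]
 [ 584.1554       2.9971313]]
[[ 0.5393  0.0228  0.0795]
 [ 0.6204 -0.1322  0.0795]
 [ 0.4955 -0.2061  0.0795]
 [ 0.4081 -0.0494  0.0795]]
[[ 0.6237 -0.1226  0.0795]
 [ 0.5004 -0.2055  0.0795]
 [ 0.4089 -0.0491  0.0795]
 [ 0.5337  0.022   0.0795]]
foot
top 0.69 [386.7, 326.2, 412.8, 352.1]
scene 0.68 [341.0, 153.7, 364.8, 193.2]
jar
top 0.64 [351.1, 271.8, 381.1, 304.3]
scene 0.91 [311.1, 193.2, 340.8, 242.3]
capacitor
top 0.8 [509.7, 195.1, 543.2, 228.4]
scene 0.6 [163.4, 124.1, 186.1, 165.9]
driver
top 0.7 [297.8, 304.0, 373.1, 372.2]
scene 0.83 [340.8, 212.6, 436.1, 245.0]
1.6 [[ 0.949  0.315 -0.   ]
 [ 0.315 -0.949  0.   ]
 [-0.    -0.    -1.   ]]
```

Call:
jog_arm --deltas '[[[0, 0, 0, -0.0975, 0], [0, 0, 0, -0.0975, 0], [36, -13, 0, 0, 0], [36, -13, 0, 0, 0], [36, -13, 0, 0, 0], [36, -13, 0, 0, 0], [36, -13, 0, 0, 0], [36, -13, 0, 0, 0], [36, -13, 0, 0, 0], [36, -13, 0, 0, 0]]]' --force 20

```text
time_s: 2.6
eef_pos: [0.3814, -0.312, 0.2315]
tool_rot: [3.037, 0.801, 0.0]
wrist_force: [1.0, -1.0, -0.3]
gripper_width: 0.003
```

Call:
jog_arm --deltas '[[[36, -13, 0, 0, 0], [36, -13, 0, 0, 0], [36, -13, 0, 0, 0], [36, -13, 0, 0, 0], [36, -13, 0, 0, 0], [36, -13, 0, 0, 0], [36, -13, 0, 0, 0], [36, -13, 0, 0, 0], [36, -13, 0, 0, 0], [0, 0, 0, 0, 0]]]'

```text
time_s: 3.6
eef_pos: [0.6079, -0.0479, 0.2311]
tool_rot: [-3.035, -0.807, -0.005]
wrist_force: [0.3, -0.2, 0.7]
gripper_width: -0.003
```

```bash
cat >> h.py <<'E'
th=np.radians(29.5); u=np.array([np.cos(th),np.sin(th),0]); v=np.array([np.sin(th),-np.cos(th),0])
lip=np.array([.6085,-.0411,.0755])
def st():
    s=r.get_state();R=Ro.from_rotvec(s['tool_rot']).as_matrix();p=s['eef_pos']
    print('t',round(s['time_s'],2),'p',p.round(4),'yaw',round(np.degrees(np.arctan2(R[1,0],R[0,0])),2),'u,v from lip mm',((p-lip)@u*1e3).round(1),((p-lip)@v*1e3).round(1),'z',round(p[2]*1e3,1),'F',s['wrist_force'].round(2),'Fu',(s['wrist_force']@u).round(2),'g',round(s['gripper_width'],3))
    return s,R
E
python3 - <<'E'
from h import *
s,R=st();print(s['joint_pos'].round(3),R.round(3))
im=r.camera('scene');cv2.imwrite('pics/s1.png',im[:,:,::-1])
im=r.camera('top');cv2.imwrite('pics/t1.png',im[:,:,::-1])
E
```

```text
t 3.6 p [ 0.6079 -0.0479  0.2311] yaw 29.79 u,v from lip mm -3.9 5.6 z 231.1 F [ 0.27 -0.18  0.69] Fu 0.14 g -0.003
[-0.149  0.354  1.434  0.002  1.352  0.901] [[ 0.868  0.497  0.003]
 [ 0.497 -0.868  0.002]
 [ 0.003 -0.    -1.   ]]
```

View pics/s1.png

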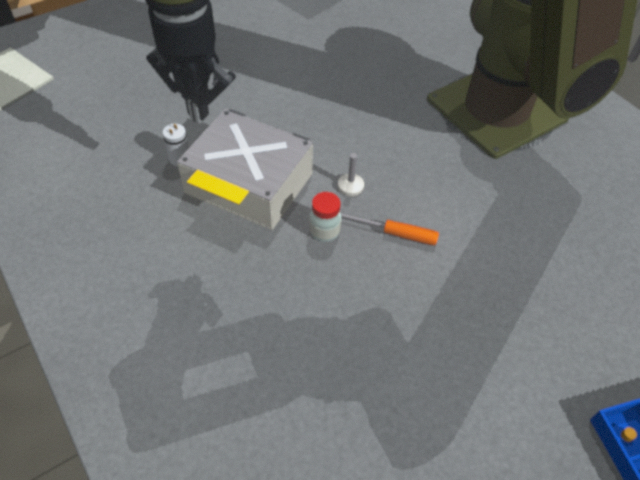

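Call:
jog_arm --deltas '[[[20, -3, 0, 0, 0], [22, -3, 0, 0, 0], [0, 0, 40, 0, 0], [0, 0, 40, 0, 0], [0, 0, 40, 0, 0], [0, 0, 40, 0, 0], [0, 0, 22, 0, 0], [0, 0, 0, 0, 0]]]'

```text
time_s: 4.5
eef_pos: [0.634, -0.0267, 0.0456]
tool_rot: [-3.036, -0.798, 0.013]
wrist_force: [-0.1, -0.0, 0.5]
gripper_width: 0.0
```

```bash
python3 - <<'E'
from h import *
s,R=st()
im=r.camera('scene');cv2.imwrite('pics/s2.png',cv2.resize(im[60:300,100:420,::-1],None,fx=2.5,fy=2.5))
E
```

```text
t 4.5 p [ 0.634  -0.0267  0.0456] yaw 29.47 u,v from lip mm 29.3 0.0 z 45.6 F [-0.15 -0.04  0.47] Fu -0.15 g 0.0
```

View pics/s2.png

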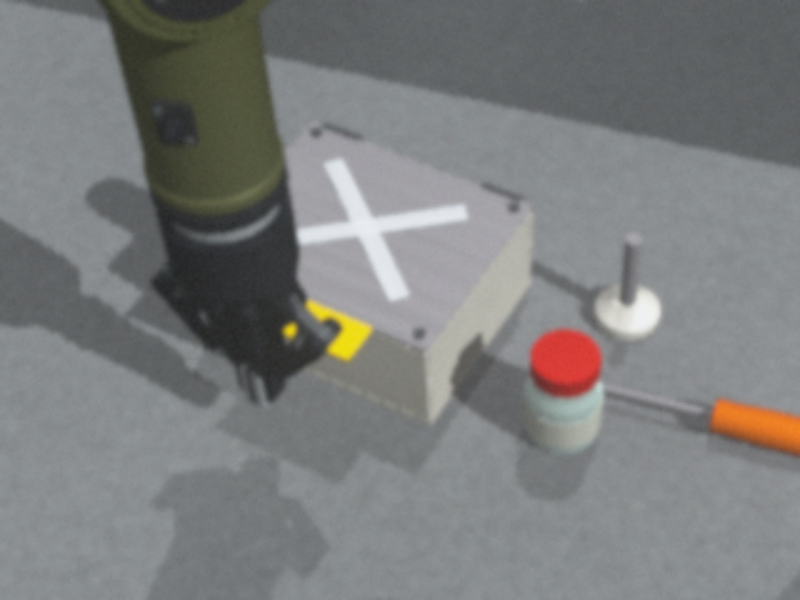

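The closed fingertips are in front of the lip, at about (262,395) in the crop, and below its edge. I'll close in slowly while watching the force.

Call:
jog_arm --deltas '[[[-5, 0, 0, 0, 0], [-5, 0, 0, 0, 0], [-3, 0, 0, 0, 0], [-1, 0, 0, 0, 0], [0, 0, 0, 0, 0]]]'

```text
time_s: 5.05
eef_pos: [0.6262, -0.0327, 0.0502]
tool_rot: [3.037, 0.801, 0.002]
wrist_force: [1.0, -0.3, -0.1]
gripper_width: -0.002
```

Call:
jog_arm --deltas '[[[-1, 0, 0, 0, 0], [-1, 0, 0, 0, 0], [-1, 0, 0, 0, 0], [0, 0, 0, 0, 0]]]'

```text
time_s: 5.45
eef_pos: [0.6233, -0.034, 0.0492]
tool_rot: [-3.038, -0.801, 0.001]
wrist_force: [-0.3, 0.0, 0.6]
gripper_width: 0.001
```

```bash
python3 - <<'E'
from h import *
s,R=st()
E
```

```text
t 5.45 p [ 0.6233 -0.034   0.0492] yaw 29.56 u,v from lip mm 16.3 1.1 z 49.2 F [-0.34  0.03  0.58] Fu -0.28 g 0.001
```

Call:
jog_arm --deltas '[[[-1, 0, 0, 0, 0], [-1, 0, 0, 0, 0], [-1, 0, 0, 0, 0], [0, 0, 0, 0, 0]]]'

```text
time_s: 5.85
eef_pos: [0.6206, -0.0356, 0.0493]
tool_rot: [-3.038, -0.801, 0.0]
wrist_force: [0.2, 0.7, -0.5]
gripper_width: 0.003
```

Call:
jog_arm --deltas '[[[-1, 0, 0, 0, 0], [-1, 0, 0, 0, 0], [0, 0, 0, 0, 0]]]'

```text
time_s: 6.15
eef_pos: [0.6193, -0.0364, 0.0494]
tool_rot: [-3.038, -0.801, -0.001]
wrist_force: [1.1, 0.0, -1.4]
gripper_width: -0.005
```

```bash
python3 - <<'E'
from h import *
s,R=st()
E
```

```text
t 6.15 p [ 0.6193 -0.0364  0.0494] yaw 29.54 u,v from lip mm 11.7 1.2 z 49.4 F [ 1.13  0.01 -1.44] Fu 0.99 g -0.005
```

Call:
jog_arm --deltas '[[[-1, 0, 0, 0, 0], [0, 0, 0, 0, 0]]]'

```text
time_s: 6.35
eef_pos: [0.6193, -0.0365, 0.0496]
tool_rot: [-3.038, -0.801, -0.004]
wrist_force: [3.3, 3.3, -0.7]
gripper_width: -0.004
```

Call:
jog_arm --deltas '[[[-1, 0, 0, 0, 0], [0, 0, 0, 0, 0]]]'

```text
time_s: 6.55
eef_pos: [0.6193, -0.0365, 0.0498]
tool_rot: [-3.038, -0.801, -0.006]
wrist_force: [4.2, 4.6, -1.0]
gripper_width: 0.005
```

```bash
python3 - <<'E'
from h import *
s,R=st()
E
```

```text
t 6.55 p [ 0.6193 -0.0365  0.0498] yaw 29.53 u,v from lip mm 11.7 1.4 z 49.8 F [ 4.17  4.65 -0.97] Fu 5.92 g 0.005
```

Call:
jog_arm --deltas '[[[-0.5, 0, -2, 0, 0], [0, 0, -2, 0, 0], [0, 0, -2, 0, 0], [0, 0, -2, 0, 0], [-0.3, 0, -2, 0, 0], [0, 0, 0, 0, 0]]]'

```text
time_s: 7.15
eef_pos: [0.619, -0.0368, 0.0602]
tool_rot: [-3.038, -0.801, -0.008]
wrist_force: [5.5, 5.5, -1.1]
gripper_width: -0.002
```

```bash
python3 - <<'E'
from h import *
s,R=st()
im=r.camera('scene');cv2.imwrite('pics/s3.png',cv2.resize(im[60:300,100:420,::-1],None,fx=2.5,fy=2.5))
E
```

```text
t 7.15 p [ 0.619  -0.0368  0.0602] yaw 29.54 u,v from lip mm 11.2 1.4 z 60.2 F [ 5.49  5.48 -1.06] Fu 7.47 g -0.002
```

View pics/s3.png

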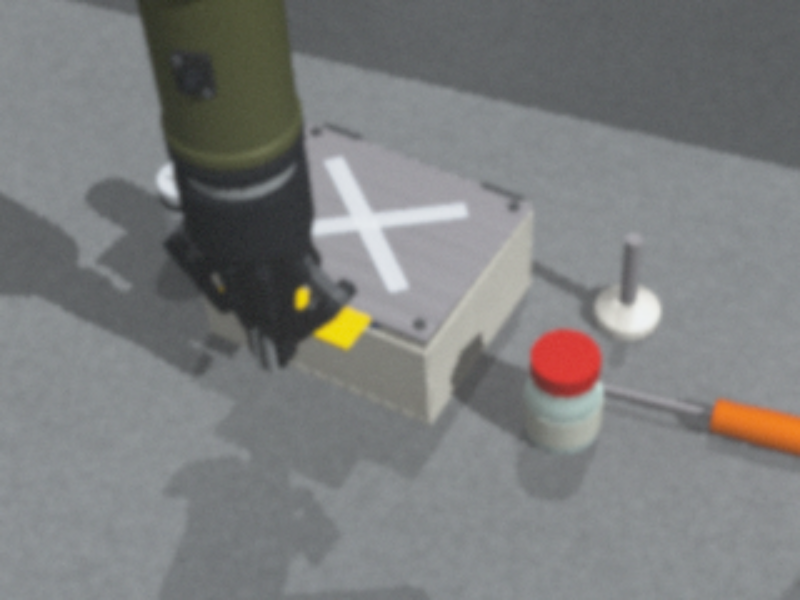

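The lid is lifting: a dark gap shows under the plate near (380,325), and the downward force on the tool is about 1.1 N. I'll keep following the arc.

Call:
jog_arm --deltas '[[[-0.3, 0, -5, 0, 0], [-0.5, 0, -5, 0, 0], [-0.6, 0, -5, 0, 0], [-0.7, 0, -5, 0, 0], [0, 0, 0, 0, 0]]]'

```text
time_s: 7.7
eef_pos: [0.6168, -0.038, 0.0806]
tool_rot: [-3.038, -0.801, -0.007]
wrist_force: [4.6, 4.4, 0.5]
gripper_width: 0.001
```

Call:
jog_arm --deltas '[[[-0.9, 0, -5, 0, 0], [-1.0, 0, -5, 0, 0], [-1.2, 0, -5, 0, 0], [-1.4, 0, -5, 0, 0], [-1.5, 0, -5, 0, 0], [-1.7, 0, -5, 0, 0], [0, 0, 0, 0, 0]]]'

```text
time_s: 8.4
eef_pos: [0.6097, -0.0421, 0.1107]
tool_rot: [3.038, 0.801, 0.006]
wrist_force: [4.1, 4.6, 0.6]
gripper_width: 0.003
```

```bash
python3 - <<'E'
from h import *
s,R=st()
im=r.camera('scene');cv2.imwrite('pics/s4.png',cv2.resize(im[60:300,100:420,::-1],None,fx=2.5,fy=2.5))
E
```

```text
t 8.4 p [ 0.6097 -0.0421  0.1107] yaw 29.54 u,v from lip mm 0.6 1.5 z 110.7 F [4.09 4.62 0.62] Fu 5.84 g 0.003
```

View pics/s4.png

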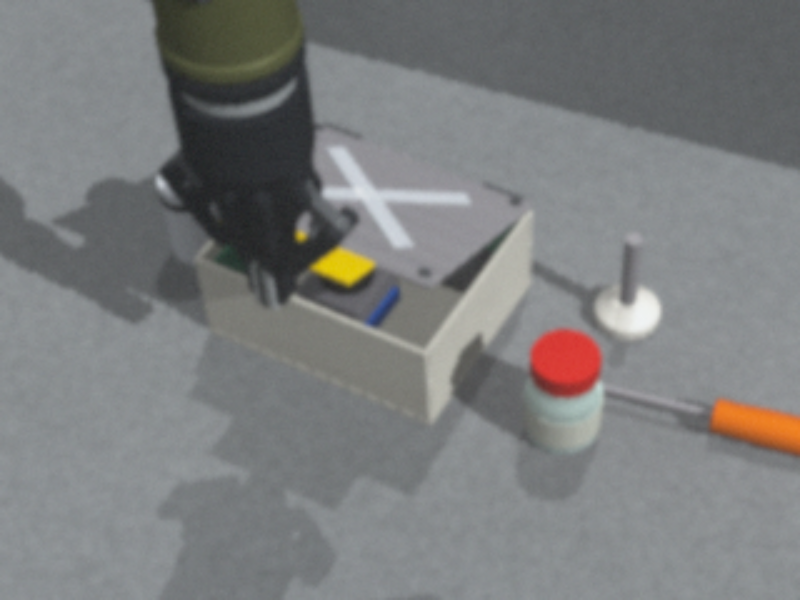

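The lid is about 20° up, the case interior is visible with the relay block near (350,285), and the push is steady at about 6 N.

Call:
jog_arm --deltas '[[[-1.8, 0, -5, 0, 0], [-2, 0, -5, 0, 0], [-2.2, 0, -5, 0, 0], [-2.4, 0, -5, 0, 0], [-2.6, 0, -5, 0, 0], [-2.8, 0, -5, 0, 0], [-3, 0, -5, 0, 0], [-3.2, 0, -5, 0, 0], [0, 0, 0, 0, 0]]]'

```text
time_s: 9.35
eef_pos: [0.5918, -0.0523, 0.1505]
tool_rot: [3.037, 0.801, 0.005]
wrist_force: [3.6, 4.2, 2.7]
gripper_width: 0.003
```

```bash
python3 - <<'E'
from h import *
s,R=st()
im=r.camera('scene');cv2.imwrite('pics/s5.png',cv2.resize(im[60:300,100:420,::-1],None,fx=2.5,fy=2.5))
E
```

```text
t 9.35 p [ 0.5918 -0.0523  0.1505] yaw 29.54 u,v from lip mm -20.1 1.5 z 150.5 F [3.62 4.2  2.74] Fu 5.22 g 0.003
```

View pics/s5.png

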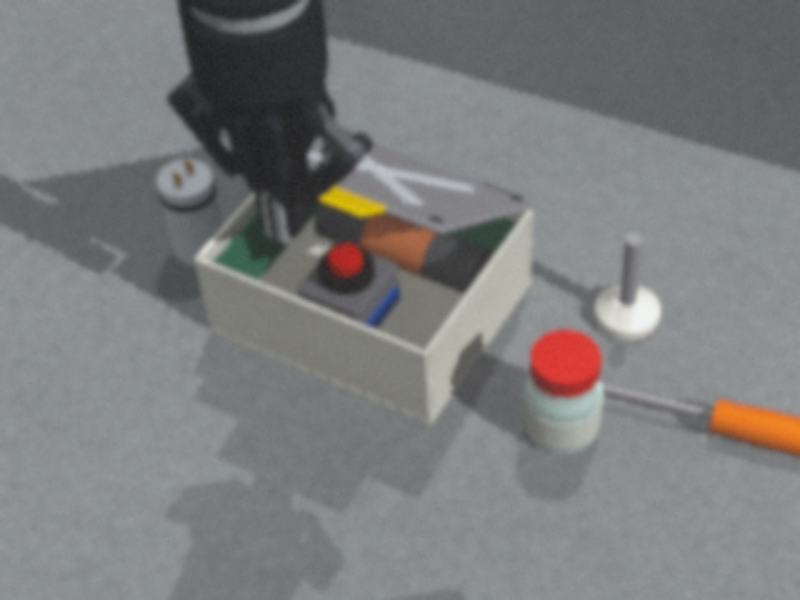

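The button is visible at about (346,260) in the crop, and the lid is at about 35°.

Call:
jog_arm --deltas '[[[-3.5, 0, -5, 0, 0], [-3.8, 0, -5, 0, 0], [-4.1, 0, -5, 0, 0], [-4.4, 0, -5, 0, 0], [-4.8, 0, -5, 0, 0], [-5.2, 0, -5, 0, 0], [-5.6, 0, -5, 0, 0], [-6.2, 0, -5, 0, 0], [0, 0, 0, 0, 0]]]'

```text
time_s: 10.3
eef_pos: [0.5566, -0.0718, 0.1896]
tool_rot: [3.038, 0.8, -0.003]
wrist_force: [1.0, -0.4, 0.5]
gripper_width: -0.004
```

```bash
python3 - <<'E'
from h import *
s,R=st()
im=r.camera('scene');cv2.imwrite('pics/s6.png',cv2.resize(im[20:260,100:420,::-1],None,fx=2.5,fy=2.5))
E
```

```text
t 10.3 p [ 0.5566 -0.0718  0.1896] yaw 29.52 u,v from lip mm -60.3 1.2 z 189.6 F [ 1.   -0.4   0.51] Fu 0.68 g -0.004
```

View pics/s6.png

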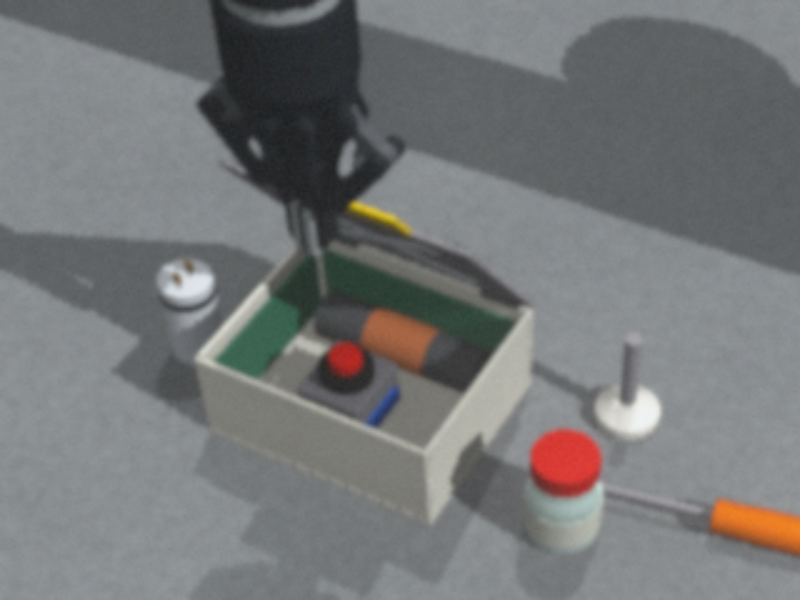

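Call:
jog_arm --deltas '[[[-7, 0, -4, 0, 0], [-8, 0, -4, 0, 0], [-8, 0, -4, 0, 0], [-8, 0, -4, 0, 0], [-8, 0, -3, 0, 0], [-8, 0, -3, 0, 0], [-8, 0, -3, 0, 0], [-8, 0, -3, 0, 0], [-7, 0, -2, 0, 0], [-6, 0, -1, 0, 0]]]'

```text
time_s: 11.35
eef_pos: [0.4913, -0.1089, 0.2205]
tool_rot: [3.038, 0.801, 0.0]
wrist_force: [1.6, -0.5, 0.5]
gripper_width: 0.002
```

```bash
python3 - <<'E'
from h import *
s,R=st()
im=r.camera('scene');cv2.imwrite('pics/s7.png',cv2.resize(im[0:240,100:420,::-1],None,fx=2.5,fy=2.5))
E
```

```text
t 11.35 p [ 0.4913 -0.1089  0.2205] yaw 29.54 u,v from lip mm -135.4 1.4 z 220.5 F [ 1.58 -0.45  0.51] Fu 1.15 g 0.002
```

View pics/s7.png

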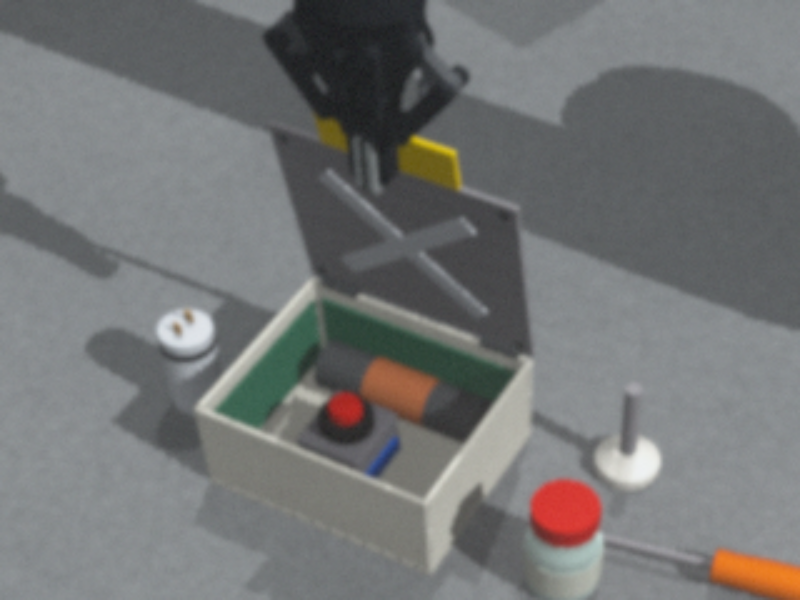

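The lid is near 80°, with the fingers pressing just below the lip at about (370,180). I'll ease it past upright.

Call:
jog_arm --deltas '[[[-6, 0, 0, 0, 0], [-6, 0, 0, 0, 0], [-6, 0, 0, 0, 0], [-5, 0, 0, 0, 0], [-4, 0, 0, 0, 0], [-4, 0, 0, 0, 0], [-4, 0, 0, 0, 0], [-4, 0, 0, 0, 0], [-4, 0, 0, 0, 0], [-4, 0, 0, 0, 0]]]'

```text
time_s: 12.4
eef_pos: [0.4507, -0.1319, 0.2203]
tool_rot: [3.038, 0.801, -0.0]
wrist_force: [-0.0, -0.3, 0.6]
gripper_width: 0.003
```

Call:
jog_arm --deltas '[[[-3, 0, 0, 0, 0], [-3, 0, 0, 0, 0], [0, 0, 0, 0, 0], [0, 0, 0, 0, 0], [0, 0, 0, 0, 0]]]'

```text
time_s: 12.9
eef_pos: [0.446, -0.1347, 0.2203]
tool_rot: [3.038, 0.801, 0.0]
wrist_force: [0.7, 1.0, -0.1]
gripper_width: -0.004
```

```bash
python3 - <<'E'
from h import *
s,R=st();print(s['joint_pos'].round(3))
im=r.camera('scene');cv2.imwrite('pics/s8.png',cv2.resize(im[0:240,100:420,::-1],None,fx=2.5,fy=2.5))
E
```

```text
t 12.9 p [ 0.446  -0.1347  0.2203] yaw 29.56 u,v from lip mm -187.5 1.5 z 220.3 F [ 0.74  1.04 -0.08] Fu 1.16 g -0.004
[-0.384  0.164  1.738  0.     1.24   0.671]
```

View pics/s8.png

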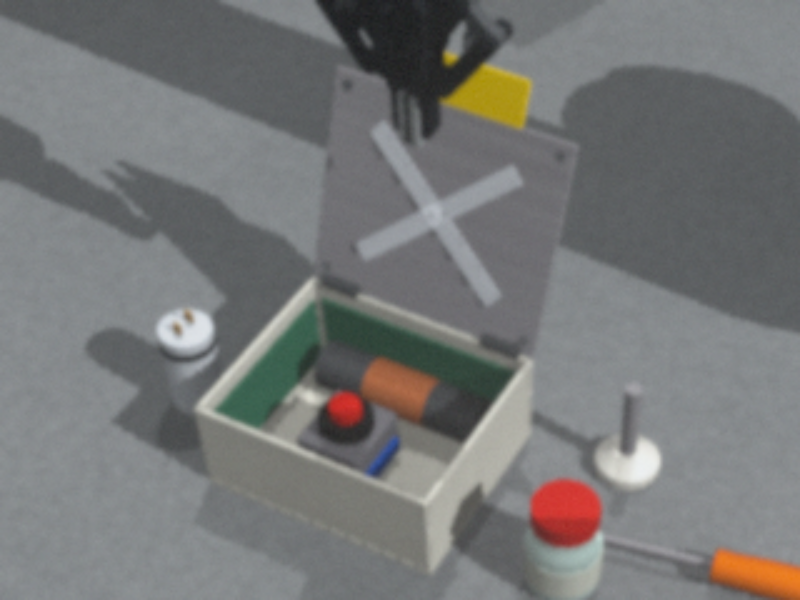

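Call:
jog_arm --deltas '[[[5, 0, 0, 0, 0], [10, 0, 0, 0, 0], [15, 0, 0, 0, 0], [20, 0, 0, 0, 0], [20, 0, 0, 0, 0], [20, 0, 0, 0, 0], [20, 0, 0, 0, 0], [10, 0, 0, 0, 0], [0, 0, 0, 0, 0]]]'

```text
time_s: 13.85
eef_pos: [0.5519, -0.0745, 0.22]
tool_rot: [-3.037, -0.804, -0.001]
wrist_force: [-0.0, -0.4, 0.1]
gripper_width: -0.0
```

```bash
python3 - <<'E'
from h import *
s,R=st();print(s['joint_pos'].round(3))
P={}
for n in('scene','top'):
    im=r.camera(n)[:,:,::-1].copy();cv2.imwrite(f'pics/{n}9.png',im)
    d=r.cut_out(n,'reset_top');print(n,[(q['p'],q['rect']) for q in d])
    hsv=cv2.cvtColor(im,cv2.COLOR_BGR2HSV);m=cv2.inRange(hsv,(0,140,60),(8,255,255))|cv2.inRange(hsv,(172,140,60),(180,255,255))
    k,l,st_,ce=cv2.connectedComponentsWithStats(m)
    for i in range(1,k):
        if st_[i,4]>20: print('red',st_[i],ce[i].round(1),[ray(n,ce[i],z).round(4)[0] for z in(.039,.05,.06)])
print([proj(n,np.array([.517,-.0929,.05])) for n in('scene','top')])
E
```

```text
t 13.85 p [ 0.5519 -0.0745  0.22  ] yaw 29.67 u,v from lip mm -65.7 1.2 z 220.0 F [-0.03 -0.35  0.06] Fu -0.2 g -0.0
[-0.21   0.291  1.561  0.     1.29   0.843]
scene [(0.64, [229.3, 157.1, 247.8, 168.0]), (0.21, [308.3, 194.3, 339.8, 239.8])]
red [231 157  15  14 153] [238.  163.1] [array([ 0.5253, -0.1118,  0.039 ]), array([ 0.5297, -0.1021,  0.05  ]), array([ 0.5336, -0.0932,  0.06  ])]
red [313 192  27  26 565] [325.9 204.5] [array([0.4469, 0.0501, 0.039 ]), array([0.4523, 0.0576, 0.05  ]), array([0.4573, 0.0643, 0.06  ])]
top [(0.19, [390.8, 202.9, 581.6, 347.6])]
red [456 239  15  14 160] [463.  245.9] [array([ 0.5343, -0.1004,  0.039 ]), array([ 0.5332, -0.098 ,  0.05  ]), array([ 0.5323, -0.0958,  0.06  ])]
red [356 273  26  26 531] [368.4 285.7] [array([0.4641, 0.069 , 0.039 ]), array([0.4638, 0.0695, 0.05  ]), array([0.4635, 0.07  , 0.06  ])]
[array([[246.93912919, 163.52392761]]), array([[460.352917  , 255.05740148]])]
```

View pics/scene9.png

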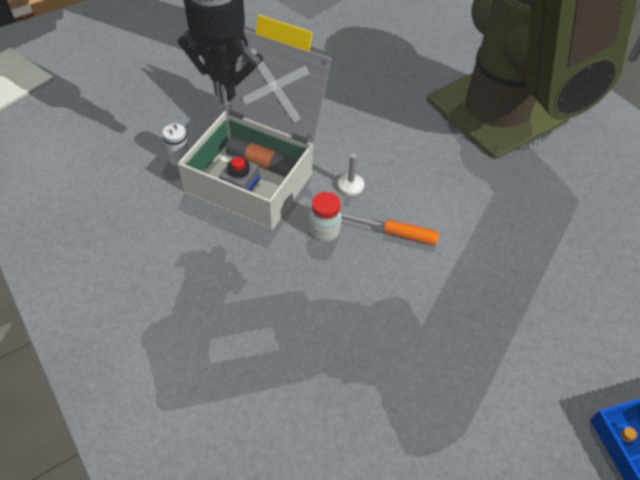

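View pics/top9.png

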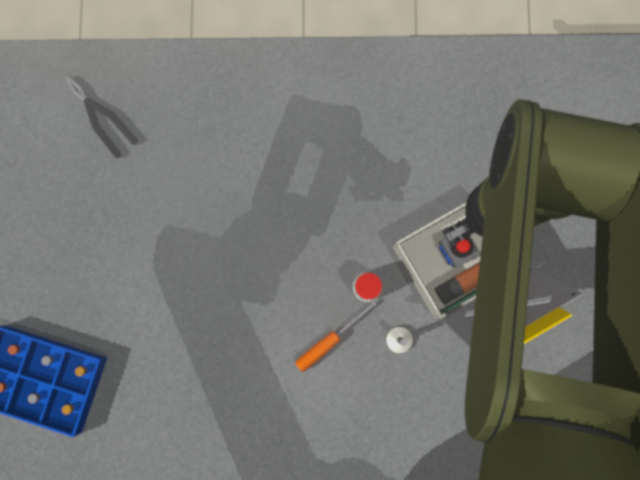

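The lid stays open with the fingers well clear. The button is at (238,163) in the scene view and (463,246) in the top view. I'll triangulate it and check whether the forearm clears the open lid.

```bash
python3 - <<'E'
from h import *
from scipy.optimize import least_squares
a=proj
uv={'scene':(238,163.1),'top':(463,245.9)}
f=lambda X:np.concatenate([(proj(n,X)[0]-uv[n]) for n in uv])
s=least_squares(f,[.53,-.097,.055]);B=s.x;print('button',B.round(4),'res',s.fun.round(2))
print('u,v from lip',((B-lip)@u*1e3).round(1),((B-lip)@v*1e3).round(1))
st_,R=st();p=st_['eef_pos'];d=B-p;print('tool delta mm',(R.T@d*1e3).round(1))
# arm geometry
D=[((.307,1.506),(.181,-.5455,.2305)),((.354,1.434),(.6079,-.0479,.2311)),((.164,1.738),(.446,-.1347,.2203)),((.291,1.561),(.5519,-.0745,.22))]
g=lambda x:np.concatenate([[x[0]*np.sin(q[0])+x[1]*np.sin(q[0]+q[1])+x[3]-np.sqrt(np.hypot(*P[:2])**2-x[4]**2), x[0]*np.cos(q[0])+x[1]*np.cos(q[0]+q[1])+x[2]-P[2]] for q,P in D])
s=least_squares(g,[.42,.4,0.,0,.0]);print(s.x.round(3),s.fun.round(4))
# lid angle: yellow lip in scene, lip centre 165 from hinge
im=cv2.imread('pics/scene9.png');hsv=cv2.cvtColor(im,cv2.COLOR_BGR2HSV);m=cv2.inRange(hsv,(22,150,100),(35,255,255))
k,l,q,ce=cv2.connectedComponentsWithStats(m);i=1+q[1:,4].argmax();print('lip',ce[i])
for t in(1.57,1.8,1.95):
    X=lip-.18*u+.165*(np.cos(t)*u+np.sin(t)*np.array([0,0,1]));print(t,X.round(3),proj('scene',X).round(1))
E
```

```text
button [ 0.5324 -0.0965  0.0565] res [-0.13 -0.02 -0.08  0.11]
u,v from lip -93.5 10.7
t 14.05 p [ 0.5494 -0.0757  0.2202] yaw 29.54 u,v from lip mm -68.5 1.0 z 220.2 F [-0.2   0.22  0.02] Fu -0.06 g -0.004
tool delta mm [-24.9   9.7 163.7]
[ 0.789  0.442 -0.414 -0.14  -0.226] [-0.0007  0.0014 -0.001  -0.0005 -0.0005  0.0002  0.0022 -0.0011]
lip [283.5478673   32.76398104]
1.57 [ 0.452 -0.13   0.24 ] [[263.4  47.3]]
1.8 [ 0.419 -0.148  0.236] [[275.4  36.9]]
1.95 [ 0.399 -0.16   0.229] [[282.7  33.1]]<stdin>:11: RuntimeWarning: invalid value encountered in sqrt
```

The lid angle checks out at its 1.95 stop: the lip is at (283.5,32.8) and the prediction is (282.7,33.1). I'll move over the button, descend in stages, and watch the arm's clearance to the lid.

Call:
jog_arm --deltas '[[[-12, 5, 0, 0, 0], [-13, 5, 0, 0, 0], [0, 0, 20, 0, 0], [0, 0, 20, 0, 0], [0, 0, 20, 0, 0], [0, 0, 20, 0, 0], [0, 0, 15, 0, 0], [0, 0, 0, 0, 0]]]'

```text
time_s: 14.85
eef_pos: [0.5305, -0.0973, 0.1235]
tool_rot: [-3.036, -0.799, 0.007]
wrist_force: [-1.2, 0.8, -0.4]
gripper_width: -0.002
```

```bash
python3 - <<'E'
from h import *
s,R=st()
print('to button',(R.T@(np.array([.5324,-.0965,.0565])-s['eef_pos'])*1e3).round(1))
im=r.camera('scene');cv2.imwrite('pics/s10.png',cv2.resize(im[0:240,100:420,::-1],None,fx=2.5,fy=2.5))
im=r.camera('top');cv2.imwrite('pics/t10.png',im[:,:,::-1])
E
```

```text
t 14.85 p [ 0.5305 -0.0973  0.1235] yaw 29.47 u,v from lip mm -95.6 10.5 z 123.5 F [-1.24  0.85 -0.36] Fu -0.66 g -0.002
to button [ 2.3  0.4 67. ]
```

View pics/s10.png

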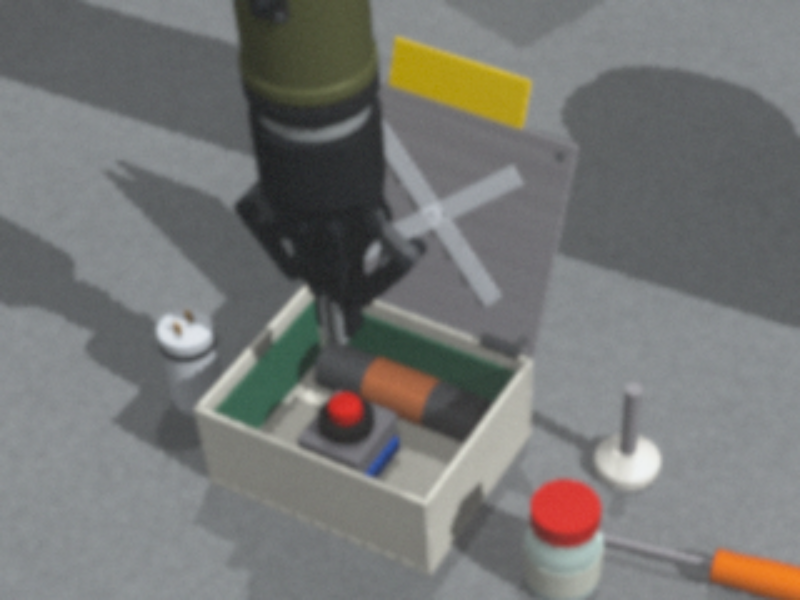

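View pics/t10.png

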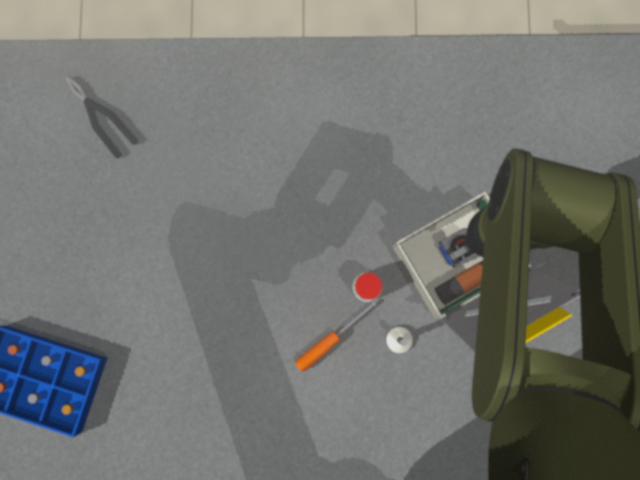

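The lid hasn't moved and is clear of the arm. I'll continue down.

Call:
jog_arm --deltas '[[[2, 0, 15, 0, 0], [0, 0, 15, 0, 0], [0, 0, 15, 0, 0], [0, 0, 8, 0, 0], [0, 0, 0, 0, 0]]]'

```text
time_s: 15.45
eef_pos: [0.5347, -0.0958, 0.0722]
tool_rot: [-3.038, -0.801, 0.001]
wrist_force: [-0.6, -0.4, -0.1]
gripper_width: -0.001
```

```bash
python3 - <<'E'
from h import *
s,R=st()
print('to button',(R.T@(np.array([.5324,-.0965,.0565])-s['eef_pos'])*1e3).round(1))
im=r.camera('scene');cv2.imwrite('pics/s11.png',cv2.resize(im[0:240,100:420,::-1],None,fx=2.5,fy=2.5))
E
```

```text
t 15.45 p [ 0.5347 -0.0958  0.0722] yaw 29.54 u,v from lip mm -91.1 11.3 z 72.2 F [-0.6  -0.39 -0.11] Fu -0.71 g -0.001
to button [-2.4 -0.6 15.7]
```

View pics/s11.png

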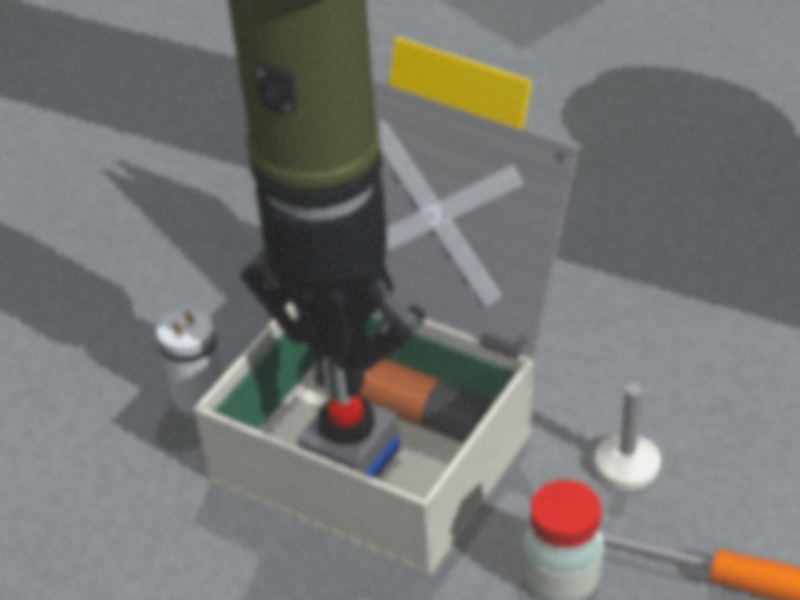

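Call:
jog_arm --deltas '[[[-2, 0, 4, 0, 0], [0, 0, 4, 0, 0], [0, 0, 3, 0, 0], [0, 0, 2, 0, 0], [0, 0, 0, 0, 0]]]'

```text
time_s: 16.0
eef_pos: [0.5335, -0.0967, 0.0593]
tool_rot: [3.037, 0.801, 0.0]
wrist_force: [-0.8, 0.0, 2.4]
gripper_width: 0.002
```

Call:
jog_arm --deltas '[[[0, 0, 1, 0, 0], [0, 0, 1, 0, 0], [0, 0, 1, 0, 0], [0, 0, 0, 0, 0]]]'

```text
time_s: 16.4
eef_pos: [0.5335, -0.0967, 0.0564]
tool_rot: [3.037, 0.801, 0.0]
wrist_force: [-0.1, -1.0, 5.1]
gripper_width: -0.0
```

Call:
jog_arm --deltas '[[[0, 0, 1, 0, 0], [0, 0, 1, 0, 0], [0, 0, 1, 0, 0], [0, 0, 0, 0, 0]]]'

```text
time_s: 16.8
eef_pos: [0.5336, -0.0967, 0.0549]
tool_rot: [3.037, 0.801, 0.001]
wrist_force: [-3.2, 0.1, 16.4]
gripper_width: 0.005
```

The tool stopped at z≈0.055 with force rising sharply to 16 N, after about 2.4 N at 0.059 and 5.1 N at 0.056. That looks like the end of the travel. I'll take one picture, then release.

```bash
python3 - <<'E'
from h import *
s,R=st()
im=r.camera('scene');cv2.imwrite('pics/s12.png',cv2.resize(im[120:200,190:297,::-1],None,fx=7,fy=7,interpolation=cv2.INTER_CUBIC))
E
```

```text
t 16.8 p [ 0.5336 -0.0967  0.0549] yaw 29.56 u,v from lip mm -92.6 11.5 z 54.9 F [-3.2   0.07 16.41] Fu -2.75 g 0.005
```

View pics/s12.png

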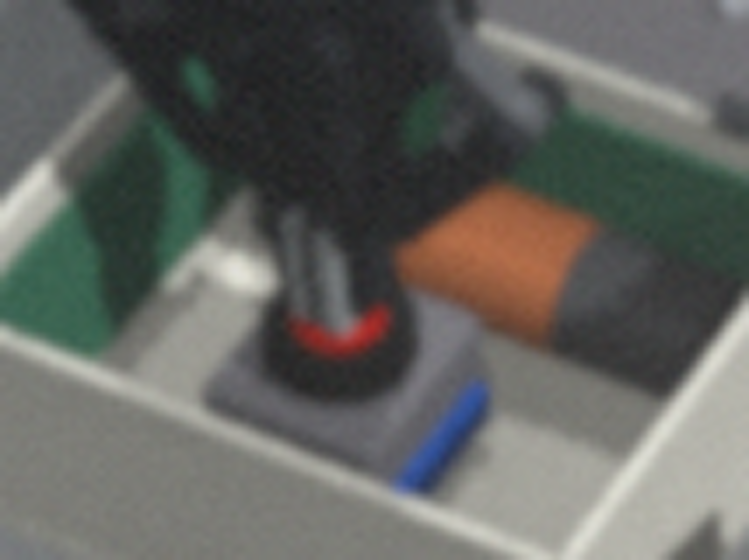

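The button is nearly flush with its black collar at about (340,330) in the crop, with the fingertips centred on it. I'll raise straight up.

Call:
jog_arm --deltas '[[[0, 0, -2, 0, 0], [0, 0, -4, 0, 0], [0, 0, -8, 0, 0], [0, 0, -20, 0, 0], [0, 0, -25, 0, 0], [0, 0, -25, 0, 0], [0, 0, -25, 0, 0], [0, 0, -25, 0, 0], [0, 0, -25, 0, 0], [0, 0, -20, 0, 0]]]'

```text
time_s: 17.85
eef_pos: [0.5335, -0.0964, 0.2337]
tool_rot: [3.038, 0.801, 0.001]
wrist_force: [1.1, -0.0, -0.1]
gripper_width: 0.0
```

Call:
jog_arm --deltas '[[[20, 0, -20, 0, 0], [25, 0, -20, 0, 0], [25, 0, -10, 0, 0], [20, 0, 0, 0, 0], [0, 0, 0, 0, 0], [0, 0, 0, 0, 0]]]'

```text
time_s: 18.45
eef_pos: [0.6111, -0.0519, 0.2815]
tool_rot: [-3.037, -0.802, 0.003]
wrist_force: [-0.5, -0.7, 0.4]
gripper_width: -0.005
```

```bash
python3 - <<'E'
from h import *
s,R=st()
for n in('scene','top'):
    im=r.camera(n)[:,:,::-1].copy();cv2.imwrite(f'pics/{n}13.png',im)
    hsv=cv2.cvtColor(im,cv2.COLOR_BGR2HSV);m=cv2.inRange(hsv,(0,140,60),(8,255,255))|cv2.inRange(hsv,(172,140,60),(180,255,255))
    k,l,q,ce=cv2.connectedComponentsWithStats(m)
    for i in range(1,k):
        if q[i,4]>20: print(n,'red',q[i],ce[i].round(1))
    m=cv2.inRange(hsv,(22,150,100),(35,255,255));k,l,q,ce=cv2.connectedComponentsWithStats(m);i=1+q[1:,4].argmax();print('lip',ce[i].round(1))
    for t in('foot','jar','capacitor','driver'):
        d=r.search_frame(n,t);print(t,d and d[0]['rect'])
E
```

```text
t 18.45 p [ 0.6111 -0.0519  0.2815] yaw 29.6 u,v from lip mm -3.1 10.7 z 281.5 F [-0.51 -0.66  0.37] Fu -0.77 g -0.005
scene red [231 157  15  14 154] [238.  163.1]
scene red [313 192  27  26 564] [325.9 204.5]
lip [283.6  32.7]
foot [336.9, 155.7, 368.0, 193.3]
jar [309.7, 194.6, 341.6, 240.8]
capacitor [162.4, 121.6, 189.2, 164.2]
driver [339.2, 213.6, 440.9, 244.4]
top red [456 239   8  13  79] [459.4 245.1]
top red [356 273  26  26 529] [368.3 285.7]Traceback (most recent call last):
  File "<stdin>", line 9, in <module>
ValueError: attempt to get argmax of an empty sequence
```

View pics/scene13.png

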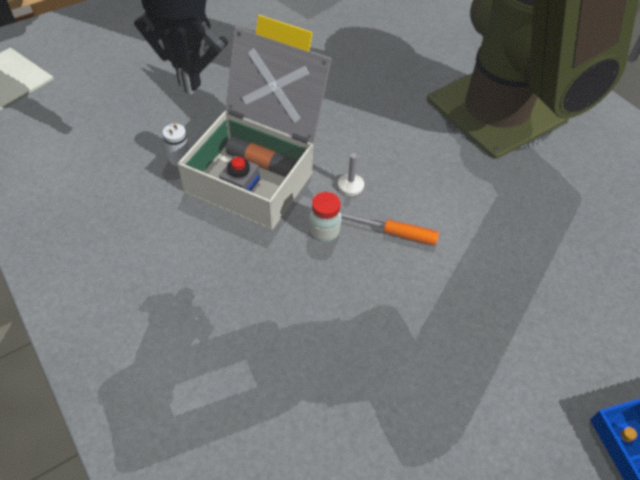

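The lid is open with the lip at (283.6,32.7), unchanged. The button is back up at (238,163), exactly as before the press, and the loose parts are where they were. Handing in.

```bash
python3 -c "
from bench import r
print(r.sign_off())"
```

```text
the job is handed in; nothing more can be done
None
```

The lid is open and staying open by itself, and the red reset button was pressed fully down once and has come back up. I handed the job in at about 18.8 s of the 51 s allowed.

- **Lid:** I raised it with closed fingertips pressed flat against the front edge of the lip. The tool can only point straight down, so friction carried the first part of the lift rather than a push from underneath. The push stayed at about 5 to 8 N, then dropped to about 1 N near upright. After I withdrew, the lip was where it should be at the 1.95 rad stop, to within a pixel, and it was still there at the last check.
- **Button:** Contact came at about z = 0.061. The force was about 5 N just before the end and 16 N against the stop at z = 0.055, which matches the 6 mm travel. The picture showed the button nearly flush with its collar. After release its image was back at the same pixel position as before.
- **Surroundings:** The foot, jar, capacitor and driver were within a few pixels of their starting places in the scene view, which is the detector's own scatter. The robot was touching nothing at hand-in.

**Checks that failed or disagreed:**
- The final top-view check of the loose parts did not finish. The arm hid the lip there and the script stopped, so only the jar's cap was confirmed unmoved from that side.
- In that last top view the arm also half hid the button.
- The task says the lip faces roughly the robot's right, but the pictures showed it facing ahead and slightly left. I went by the pictures.

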